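# Close the sensor kit for its picture

### The job

Close up the white sensor kit on the black paper for its picture: push both of its open trays fully home and fold its lid down until it is fully shut. Only push, with the fingertips or the outside of the fingers on the outer sides of the trays and the lid: pinch or lift nothing, keep off the foam inside the case, the trays and the lid, and leave the loose things around the kit where they are.

Things in the scene. Friction and masses are not known exactly. Their poses are not given: they have to be found in the camera images.
- case: white plastic kit case, fixed to the bench, 120 deep (x) x 240 wide (y) x 70 mm high without lid. Origin: centre of its underside, on the work surface. Its x runs from the front (trays, towards the robot) to the back (lid hinge), y to the robot's left, z up; turned up to 0.35 rad. Dark grey foam with modules fills its top to 8 mm below the rim (modules to 4 mm below); not to be touched
- tray_left (a joint): how far the left tray (at the case's +y half) stands out of the front, m: 0 fully home, grows as it comes out along the case's -x, at most 0.07; starts 0.03 to 0.055. Slides with 1.5 N of friction plus a light drag, no spring, no catch; stays where it is left; hard stop at 0
- tray_right (a joint): the same for the right tray (at the case's -y half)
- tray_left_face (a point): centre of the outer face of the left tray's flat white front panel, 114 wide, 34 high (3 to 37 mm above the work surface), 8 mm thick, no handle. Moves with the tray; home, it is 68 mm in front (-x) of the case's origin and 60 mm to its left. Behind the panel the tray is filled to 31 mm above the work surface with foam and small parts (to 33 mm), not to be touched
- tray_right_face (a point): the same point of the right tray, 60 mm to the right of the case's origin
- lid (a joint): opening of the lid, rad: 0 shut flat on the case, 1.57 upright, at most 1.9; starts 0.95 to 1.6. A stiff hinge (0.16 N m of friction): the lid stays where it is left and must be pushed all the way down, with 0.5 to 3 N near its free edge. Hard stop at 0
- lid_hinge (a point): middle of the hinge line, which runs along the case's y axis at the top of its back: 60 mm behind (+x) the case's origin and 70 mm above the work surface; fixed to the case
- lid_edge (a point): middle of the lid's free edge, on the outer (ribbed) face. Lid: flat white plate, 120 mm from hinge line to free edge, 240 wide, 10 thick, 150 g, no handle. The hinge line lies in its inner face. Open, the outer face looks to the back (+x of the case) and up; shut, it is level at 80 mm above the work surface. The inner face has a dark foam lining 3 mm thick, not to be touched
- module_white: loose white sensor module, 42 x 42 x 18 mm, in front of the case, midway; origin at the centre of its underside
- module_grey: loose grey sensor module, 42 x 42 x 18 mm, near the case; origin at the centre of its underside
- tape_roll: roll of tape lying flat, 90 mm across, 25 mm high, beside the case; origin at the centre of its underside
- lens_cap: orange lens cap, 52 mm across, 10 mm high, near the case; origin at the centre of its underside
- bottle: clear bottle, 64 mm across, 190 mm high, standing to the left of the case; origin at the centre of its underside
- hammer: hammer, 260 mm long, lying on the right of the case, its handle along its x axis; origin near its middle
- screwdriver: screwdriver with a red handle, 200 mm long, 26 mm thick, lying on the left in front of the case, its handle along its x axis; origin near its middle

How it is judged (in metres and radians):
At the end, for the whole second after the job is handed in: both trays are within 3 mm of fully home, the lid is within 0.035 rad (2 degrees) of shut, and every loose thing stands within 15 mm of where it was, the bottle upright (value of joint each of tray_left, tray_right below 0.003 m and value of joint lid below 0.035 rad and distance of each of module_white, module_grey, tape_roll, lens_cap, bottle, hammer, screwdriver from where it was at the start of the episode below 0.015 m and angle between bottle's own z axis and vertical below 0.1 rad); the robot touches nothing.
It fails at once if a loose thing around the kit is pushed away or lifted (moved more than 15 mm) (distance of any of module_white, module_grey, tape_roll, lens_cap, bottle, hammer, screwdriver from where it was at the start of the episode above 0.015 m).
It fails at once if the lining inside the lid is touched by the fingers with more than 1 N (a lid that is only pushed shut needs no touch there; a pinched or lifted one does) (contact force between the fingers and lid_c1 above 1 N).
It fails at once if the foam in the case or in a tray is touched by the fingers with more than 1 N (contact force between the fingers and case_c7 above 1 N or contact force between the fingers and tray_left_c4 above 1 N or contact force between the fingers and tray_right_c4 above 1 N).
It also fails if it takes over 58 s, if anything falls off the work surface, if the arm or the gripper's body presses on something with over 40 N, if the wrist force passes 120 N, or if a joint passes its speed limit or range.

### The arm

A 6-joint arm with a two-finger parallel gripper is mounted at the origin on the work surface. World frame = base frame: x ahead of the robot, y to its left, z up, the work surface at z = 0. Lengths are in mm, angles in rad, forces in N, time in s.
With the tool pointing down it reaches from about 275 to 750 mm from the base axis. Payload 10.2 kg.
Tool frame: the origin (TCP) lies at the very end of the fingers, on their centre line; the grasp point (between the pads) lies 19 mm behind it; x points along the fingers, y is the direction in which the jaws open and shut, and the axes are right-handed (so a half turn about x gives the same grasp; the last joint's range is limited). The gripper opens to 85 mm and grips with 20 to 120 N. Pads are 22 mm wide; open, the fingers measure 114 mm over their backs; the gripper's body (76 mm by 85 mm) begins 54 mm behind the grasp point. The pads swing forward as they close: fully open they stand 13 mm farther back than shut.
Start: joints at [1.076, 0.313, 1.498, -0, 1.331, -0.223], TCP at [140.957, 505.729, 231.294] pointing down, gripper open.
Joint ranges: [-2.94, 2.94], [-0.97, 2.17], [0.19, 2.56], [-1.23, 4.37], [0.02, 3.11], [-2.88, 2.88]. Speed limits (rad/s): [2.39, 2.39, 3.01, 3.14, 3.14, 3.14].

### API

Orientations are given as a unit quaternion [w, x, y, z].
In Python, from rig import ctrl, viewer, finish_job gives the robot as it stands.
- The arm moves only by the tool carry_out, never from a script. Its argument "targets" is a list of rows, each an object of numbers: "x", "y", "z": the shift along the world's x, y, z in m; "ax", "ay", "az": the turn, a rotation vector about the world's x, y, z in rad; "hand": the opening, from -1 (shut) to 1 (fully open). A call has 1 to 5 rows; each row is the pose to reach, as a shift and turn from the pose commanded when the call began; what a row does not reach only later rows make up. A row lasts 1/8 s, in which the tool goes at most 62.5 mm and 10.7 degrees, less where a joint would pass 70% of its speed; a pose out of reach is approached as far as the arm can. A call with a gripper value outside its range is refused whole. The fingers move at their own pace and stop on an object; "grip_force" is the grip in N (left out, the last holds). Time passes only in rows, so rows that repeat a pose let the fingers close. It gives the time, the measured TCP pose, the force and the opening at its end, in the units of the state.
- ctrl.sense(): the state, without advancing time (a new reading comes with each control period).
- viewer.capture(name): name is "scene" or "top" or "wrist"; returns the picture (400x640x3 uint8, blue, green, red); there is no depth.
- viewer.camera_info(name): a dict with "fx", "fy", "cx", "cy" (pixels), "R" (3x3) and "t" (3): a world point X has camera coordinates R X + t. Camera axes: x right, y down, z forward; pixel columns grow to the right and rows downward; lengths in mm; the calibration is good to about 2 mm. A picture is of the moment at which its call begins: read the wrist's pose just before it. camera_info takes no time and is no camera call; for the wrist camera it gives the pose at the moment of the call.
- finish_job(): hands the job in, once; it reports no verdict.
The state is a dict: "time_s": time; "joints": joint angles; "dq": joint speeds; "tau": joint torques, N m; "eef_pos": TCP position; "ee_rot": TCP orientation; "force": force on the tool from outside, world axes, zero at the start; "wrist_torque": the same for the moment, N m; "grip_width": opening from 0.0 (shut) to 1.0 (fully open).
Only numpy, scipy, OpenCV 4.12 (cv2) and the standard library are available. Lean on these libraries where they do the work, as an engineer would, in place of code of your own. Each camera call takes 0.05 s, during which the arm holds its last target. There are 200 camera calls.

## Working session

There is one attempt and no reset: what is moved stays moved. The work goes in short steps, Python scripts to look and compute and a tool call to move; the robot and the scene stay as the last step left them, time stands still between calls to the robot, and variables do not carry over. Pictures are saved under pics/ and viewed, about 8 in all and at most 12, crops included, and the job is handed in when it is done.

Besides the shell and the picture viewer there is one more tool, called after "Call:" by a JSON object that holds its "method" and its "body". carry_out: Moves the arm, as the interface text tells. Its arguments: {"type":"object","properties":{"targets":{"type":"array"},"grip_force":{"type":"number"}},"required":["targets"]}

```bash
mkdir -p pics; ls; python3 - <<'E'
from rig import ctrl, viewer
import cv2, json
for n in("scene","top"):
    cv2.imwrite(f"pics/{n}0.png",viewer.capture(n))
    c=viewer.camera_info(n); print(n,{k:(v.tolist() if hasattr(v,'tolist') else v) for k,v in c.items()})
s=ctrl.sense(); print(s)
E
```

```text
pics
scene {'fx': 393.49549934158483, 'fy': 393.49549934158483, 'cx': 323.74573285227456, 'cy': 198.79022200463274, 'R': [[-0.0068365445971248625, 0.9998896887852469, -0.013186050163480744], [0.6623483864159654, -0.00535109977705208, -0.7491768687989123], [-0.7491647860585399, -0.013855540123659655, -0.6622387389286005]], 't': [-42.78478833975703, -305.37074651833876, 1528.1671142032137]}
top {'fx': 481.85443872135914, 'fy': 481.85443872135914, 'cx': 310.06918073912266, 'cy': 201.73357866189855, 'R': [[0.02268656898633888, -0.9996990469734329, -0.009334616651913444], [-0.9986275717417088, -0.02221941232006605, -0.047426476502157526], [0.04720479366427616, 0.010397749591185217, -0.9988311139820145]], 't': [32.63000133436242, 555.7380506089976, 1226.7541589496032]}
{'time_s': 0.1, 'joints': array([ 1.07560986e+00,  3.13378169e-01,  1.49834614e+00,  3.08905911e-05,
        1.33100893e+00, -2.23396111e-01]), 'dq': array([ 0.00010878, -0.00171475, -0.00151974, -0.00126213,  0.00111227,
        0.00043644]), 'tau': array([ 3.83419465e-03, -4.12903869e+01, -2.60141981e+01, -1.41047963e-04,
        3.06667949e-03,  7.77017635e-05]), 'eef_pos': array([140.83213251, 505.52443524, 230.80606632]), 'ee_rot': array([ 0.70043539,  0.09542569,  0.70073883, -0.09617325]), 'force': array([ 0.63733532,  0.33663419, -0.33862768]), 'wrist_torque': array([-0.06768117,  0.02864081, -0.0085588 ]), 'grip_width': 1.0052478942548904}
```

View pics/top0.png

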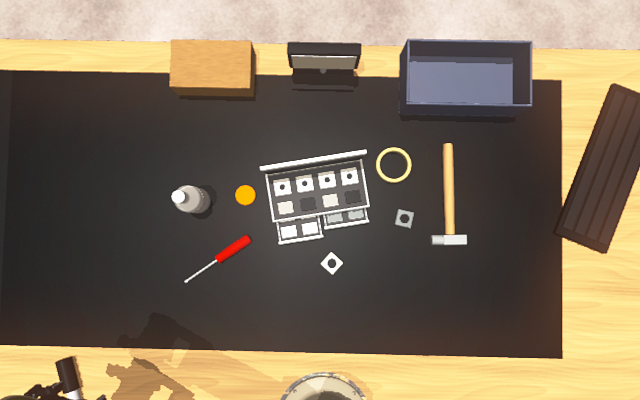

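View pics/scene0.png

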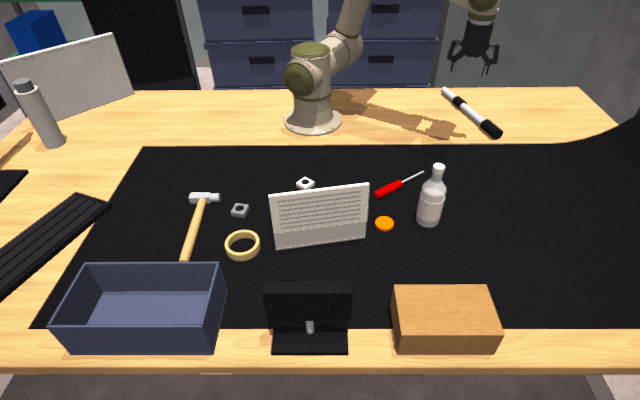

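The top view shows the case at about (265–368, 152–222), with the lid near upright along row ~160. The trays are at (300,230) and (346,217), and the white module at (332,263). I'll take an enlarged crop for the corner pixels.

```bash
python3 - <<'E'
import cv2
a=cv2.imread("pics/top0.png")[140:280,250:380]; a=cv2.resize(a,None,fx=4,fy=4,interpolation=cv2.INTER_CUBIC)
b=cv2.imread("pics/scene0.png")[175:255,260:380]; 
b=cv2.resize(b,None,fx=2,fy=2,interpolation=cv2.INTER_CUBIC)
o=cv2.copyMakeBorder(a,0,0,0,260,cv2.BORDER_CONSTANT); o[:160,530:770]=b
cv2.imwrite("pics/crop0.png",o)
E
cat > h.py <<'E'
import numpy as np, cv2
from rig import ctrl, viewer
def cast(n,u,v,z):
    c=viewer.camera_info(n);R=np.array(c["R"]);t=np.array(c["t"])
    o=-R.T@t;d=R.T@np.array([(u-c["cx"])/c["fx"],(v-c["cy"])/c["fy"],1.])
    return o+d*(z-o[2])/d[2]
def proj(n,X):
    c=viewer.camera_info(n);p=np.array(c["R"])@np.array(X,float)+np.array(c["t"])
    return np.array([c["fx"]*p[0]/p[2]+c["cx"],c["fy"]*p[1]/p[2]+c["cy"]])
E
```

```text
(no output)
```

View pics/crop0.png

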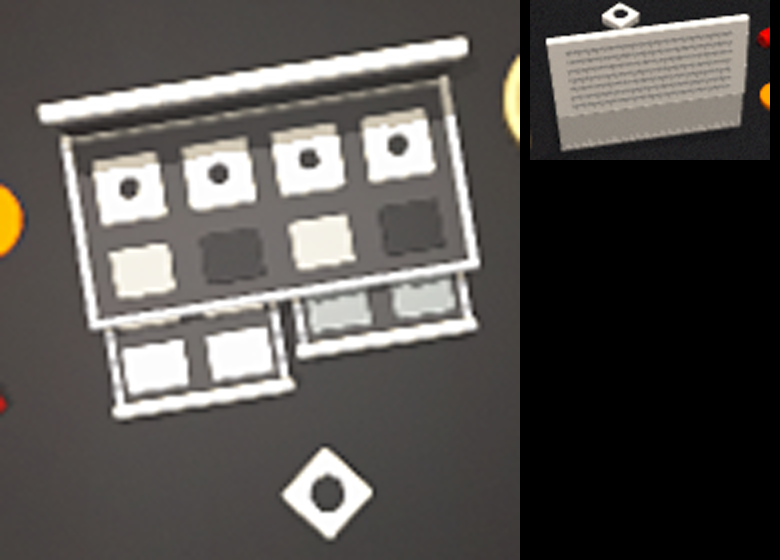

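The crop shows the front rim corners at (90,328) and (480,267). The left tray panel's outer edge runs (116,418)–(294,388) and the right's (299,357)–(476,327). The lid edge runs (40,110)–(467,45).

```bash
python3 - <<'E'
from h import *
c=viewer.camera_info("top");print("cam",(-np.array(c["R"]).T@np.array(c["t"])).round())
f=lambda u,v,z:cast("top",250+(u-1.5)/4,140+(v-1.5)/4,z)
L=f(90,328,70);R=f(480,267,70);d=L-R;print(L,R,np.hypot(*d[:2]))
th=np.arctan2(-d[0],d[1]);ex=np.array([np.cos(th),np.sin(th),0]);ey=np.array([-np.sin(th),np.cos(th),0])
O=(L+R)/2+60*ex;O[2]=0;print("th",th,"O",O)
loc=lambda p:np.array([(p-O)@ex,(p-O)@ey,p[2]]).round(1)
for p in[(116,418),(294,388),(299,357),(476,327)]:print("tray",loc(f(*p,37)),f(*p,37).round())
# lid: z free for edge; case-frame width check
for z in(170,180,190):
    print("lid",z,[loc(f(*p,z)) for p in[(38,105),(467,40),(42,125),(470,58)]])
# scene lid corners
g=lambda u,v,z:cast("scene",260+(u-530-.5)/2,175+(v-.5)/2,z)
for z in(170,180,190):print("scn",z,[loc(g(*p,z)) for p in[(547,40),(748,16)]])
print("bottom scn z70",[loc(g(*p,70)) for p in[(562,150),(742,125)]])
T=viewer.camera_info("top")
for n,p,z in[("modw",(328,493),18)]:print(n,loc(f(*p,z)))
for n,p,z in[("grey",(404,218),18),("tape",(394,165),25),("cap",(245,195),10),("bottle",(180,197),190),("sd0",(250,238),13),("sd1",(185,282),13),("ham",(432,240),20),("hamtop",(448,145),20)]:
    P=cast("top",*p,z);print(n,loc(P),P.round())
E
```

```text
cam [ 496.   32. 1252.]
[501.28335584 136.46152363  70.        ] [ 544.04507753 -101.73653412   70.        ] 242.00594942583677
th 0.1776296160042131 O [581.72013452  27.96431387   0.        ]
tray [-117.8  116.2   37. ] [445. 122.  37.]
tray [-116.4    2.7   37. ] [467.  10.  37.]
tray [-97.7  -3.4  37. ] [486.   7.  37.]
tray [ -96.2 -116.4   37. ] [ 508. -104.   37.]
lid 170 [array([ 66.9, 122.5, 170. ]), array([  65.7, -122.4,  170. ]), array([ 55.4, 121.9, 170. ]), array([  55.3, -122.5,  170. ])]
lid 180 [array([ 65.5, 121.5, 180. ]), array([  64.3, -121.1,  180. ]), array([ 54.1, 121. , 180. ]), array([  54.1, -121.1,  180. ])]
lid 190 [array([ 64.1, 120.6, 190. ]), array([  62.9, -119.8,  190. ]), array([ 52.8, 120. , 190. ]), array([  52.8, -119.8,  190. ])]
scn 170 [array([  35.9, -119.2,  170. ]), array([ 36.4, 127.4, 170. ])]
scn 180 [array([  47.7, -118.9,  180. ]), array([ 48.2, 123.6, 180. ])]
scn 190 [array([  59.5, -118.6,  190. ]), array([ 60. , 119.9, 190. ])]
bottom scn z70 [array([ 123. , -117.6,   70. ]), array([122.7, 103.6,  70. ])]
modw [-186.2   -8.6   18. ]
grey [-101.9 -209.1   18. ] [ 518. -196.   18.]
tape [  35.7 -204.7   25. ] [ 653. -167.   25.]
cap [ 20.  185.2  10. ] [569. 214.  10.]
bottle [ 23.  304.1 190. ] [551. 331. 190.]
sd0 [-91.6 188.4  13. ] [458. 197.  13.]
sd1 [-177.1  369.7   13. ] [342. 361.  13.]
ham [-168.  -269.8   20. ] [ 464. -267.   20.]
hamtop [  65.5 -350.7   20. ] [ 708. -306.   20.]
```

The geometry checks out: the rim measures 242 mm wide (240 given), the trays are out by about 49 and 29 mm, and the lid is at about 1.5 rad. Next I'll work out the moves.

```bash
cat >> h.py <<'E'
th=.1776;O=np.array([581.7,28.,0]);ex=np.array([np.cos(th),np.sin(th),0]);ey=np.array([-np.sin(th),np.cos(th),0])
W=lambda x,y,z:O+x*ex+y*ey+np.array([0,0,z])
E
python3 - <<'E'
from h import *
from scipy.spatial.transform import Rotation as Ro
s=ctrl.sense();q=s["ee_rot"];M=Ro.from_quat([q[1],q[2],q[3],q[0]]).as_matrix();print(M.round(3))
for sg in(1,-1):
    T=np.array([[0,0,-1],sg*ey,0*ey]).T;T[:,2]=np.cross(T[:,0],T[:,1]);print(Ro.from_matrix(T@M.T).as_rotvec())
p=s["eef_pos"]
for w in[(-155,60,120),(-155,60,20),(-60,60,20),(-130,-60,20)]:print(w,W(*w).round(),(W(*w)-p).round())
E
```

```text
[[-0.001  0.268  0.963]
 [-0.001  0.963 -0.268]
 [-1.    -0.001 -0.   ]]
[ 1.10033039e-03 -3.36505643e-04  4.49397664e-01]
[-4.60749963e-04 -1.50659342e-03 -2.69219455e+00]
(-155, 60, 120) [419.  60. 120.] [ 278. -446. -111.]
(-155, 60, 20) [419.  60.  20.] [ 278. -446. -211.]
(-60, 60, 20) [512.  76.  20.] [ 371. -429. -211.]
(-130, -60, 20) [464. -54.  20.] [ 324. -560. -211.]
```

Call:
{"method": "carry_out", "body": {"targets": [{"x":0.028,"y":-0.045,"z":0,"az":0.09,"hand":-1},{"x":0.056,"y":-0.09,"z":0,"az":0.18,"hand":-1},{"x":0.084,"y":-0.135,"z":0,"az":0.27,"hand":-1},{"x":0.112,"y":-0.18,"z":0,"az":0.36,"hand":-1},{"x":0.14,"y":-0.225,"z":0,"az":0.449,"hand":-1}]}}

```text
invalid input at $.targets[0]: expected keys x, y, z, ax, ay, az, hand
```

Call:
{"method": "carry_out", "body": {"targets": [{"x":0.028,"y":-0.044,"z":0,"hand":-1},{"x":0.056,"y":-0.09,"z":0,"hand":-1},{"x":0.084,"y":-0.135,"z":-0.02,"hand":-1},{"x":0.112,"y":-0.18,"z":-0.04,"hand":-1},{"x":0.138,"y":-0.221,"z":-0.06,"hand":-1}]}}

```text
invalid input at $.targets[0]: expected keys x, y, z, ax, ay, az, hand
```

Call:
{"method": "carry_out", "body": {"targets": [{"z":-0.02,"hand":-1},{"z":-0.04,"hand":-1},{"z":-0.05,"hand":-1},{"z":-0.05,"hand":-1}]}}

```text
invalid input at $.targets[0]: expected keys x, y, z, ax, ay, az, hand
```

Call:
{"method": "carry_out", "body": {"targets": [{"x":0.028,"y":-0.045,"z":0,"ax":0,"ay":0,"az":0.09,"hand":-1},{"x":0.056,"y":-0.09,"z":0,"ax":0,"ay":0,"az":0.18,"hand":-1},{"x":0.084,"y":-0.135,"z":0,"ax":0,"ay":0,"az":0.27,"hand":-1},{"x":0.112,"y":-0.18,"z":0,"ax":0,"ay":0,"az":0.36,"hand":-1},{"x":0.14,"y":-0.225,"z":0,"ax":0,"ay":0,"az":0.449,"hand":-1}]}}

```text
time_s: 0.72
eef_pos: [281.4, 279.2, 231.2]
ee_rot: [0.704, -0.064, 0.704, 0.064]
force: [1.6, 0.2, -0.1]
grip_width: 0.0
```

Call:
{"method": "carry_out", "body": {"targets": [{"x":0.028,"y":-0.044,"z":0,"ax":0,"ay":0,"az":0,"hand":-1},{"x":0.056,"y":-0.09,"z":0,"ax":0,"ay":0,"az":0,"hand":-1},{"x":0.084,"y":-0.135,"z":-0.02,"ax":0,"ay":0,"az":0,"hand":-1},{"x":0.112,"y":-0.18,"z":-0.04,"ax":0,"ay":0,"az":0,"hand":-1},{"x":0.138,"y":-0.221,"z":-0.06,"ax":0,"ay":0,"az":0,"hand":-1}]}}

```text
time_s: 1.35
eef_pos: [419.6, 58.0, 170.6]
ee_rot: [0.704, -0.062, 0.704, 0.062]
force: [0.6, 0.9, 0.3]
grip_width: -0.003
```

Call:
{"method": "carry_out", "body": {"targets": [{"x":0,"y":0,"z":-0.02,"ax":0,"ay":0,"az":0,"hand":-1},{"x":0,"y":0,"z":-0.05,"ax":0,"ay":0,"az":0,"hand":-1},{"x":0,"y":0,"z":-0.05,"ax":0,"ay":0,"az":0,"hand":-1},{"x":0,"y":0,"z":-0.05,"ax":0,"ay":0,"az":0,"hand":-1}]}}

```text
time_s: 1.85
eef_pos: [419.4, 59.8, 122.2]
ee_rot: [0.705, -0.063, 0.704, 0.063]
force: [0.5, 0.4, 0.9]
grip_width: -0.001
```

Call:
{"method": "carry_out", "body": {"targets": [{"x":0,"y":0,"z":-0.05,"ax":0,"ay":0,"az":0,"hand":-1},{"x":0,"y":0,"z":-0.09,"ax":0,"ay":0,"az":0,"hand":-1},{"x":0,"y":0,"z":-0.102,"ax":0,"ay":0,"az":0,"hand":-1},{"x":0,"y":0,"z":-0.102,"ax":0,"ay":0,"az":0,"hand":-1}]}}

```text
time_s: 2.35
eef_pos: [419.6, 59.7, 20.1]
ee_rot: [0.705, -0.063, 0.704, 0.063]
force: [0.8, -0.4, 0.1]
grip_width: 0.003
```

Call:
{"method": "carry_out", "body": {"targets": [{"x":0.012,"y":0.002,"z":0,"ax":0,"ay":0,"az":0,"hand":-1},{"x":0.024,"y":0.004,"z":0,"ax":0,"ay":0,"az":0,"hand":-1},{"x":0.035,"y":0.006,"z":0,"ax":0,"ay":0,"az":0,"hand":-1},{"x":0.047,"y":0.008,"z":0,"ax":0,"ay":0,"az":0,"hand":-1},{"x":0.059,"y":0.011,"z":0,"ax":0,"ay":0,"az":0,"hand":-1}]}}

```text
time_s: 2.98
eef_pos: [478.7, 70.8, 19.2]
ee_rot: [0.704, -0.063, 0.704, 0.063]
force: [-1.9, -2.3, 0.2]
grip_width: 0.0
```

Call:
{"method": "carry_out", "body": {"targets": [{"x":0.004,"y":0.001,"z":0,"ax":0,"ay":0,"az":0,"hand":-1},{"x":0.007,"y":0.001,"z":0,"ax":0,"ay":0,"az":0,"hand":-1},{"x":0.01,"y":0.002,"z":0,"ax":0,"ay":0,"az":0,"hand":-1},{"x":0.01,"y":0.002,"z":0,"ax":0,"ay":0,"az":0,"hand":-1}]}}

```text
time_s: 3.48
eef_pos: [488.2, 72.8, 19.4]
ee_rot: [0.705, -0.063, 0.704, 0.063]
force: [-1.3, 0.0, 0.5]
grip_width: 0.003
```

Call:
{"method": "carry_out", "body": {"targets": [{"x":0.002,"y":0,"z":0,"ax":0,"ay":0,"az":0,"hand":-1},{"x":0.004,"y":0.001,"z":0,"ax":0,"ay":0,"az":0,"hand":-1},{"x":0.004,"y":0.001,"z":0,"ax":0,"ay":0,"az":0,"hand":-1}]}}

```text
time_s: 3.85
eef_pos: [492.2, 73.7, 19.3]
ee_rot: [0.705, -0.063, 0.704, 0.063]
force: [-0.8, -0.8, -0.3]
grip_width: -0.0
```

Call:
{"method": "carry_out", "body": {"targets": [{"x":0.002,"y":0,"z":0,"ax":0,"ay":0,"az":0,"hand":-1},{"x":0.002,"y":0,"z":0,"ax":0,"ay":0,"az":0,"hand":-1}]}}

```text
time_s: 4.1
eef_pos: [493.9, 73.8, 19.3]
ee_rot: [0.704, -0.063, 0.704, 0.063]
force: [-2.7, 0.5, 0.1]
grip_width: 0.002
```

Call:
{"method": "carry_out", "body": {"targets": [{"x":0.002,"y":0,"z":0,"ax":0,"ay":0,"az":0,"hand":-1},{"x":0.002,"y":0,"z":0,"ax":0,"ay":0,"az":0,"hand":-1}]}}

```text
time_s: 4.35
eef_pos: [493.9, 73.8, 19.1]
ee_rot: [0.702, -0.063, 0.706, 0.063]
force: [-11.6, -1.0, 10.4]
grip_width: -0.002
```

Call:
{"method": "carry_out", "body": {"targets": [{"x":0.001,"y":0,"z":0,"ax":0,"ay":0,"az":0,"hand":-1},{"x":0.001,"y":0,"z":0,"ax":0,"ay":0,"az":0,"hand":-1}]}}

```text
time_s: 4.6
eef_pos: [493.9, 73.8, 19.0]
ee_rot: [0.702, -0.063, 0.707, 0.063]
force: [-17.2, -2.1, 11.7]
grip_width: -0.002
```

The force stop shows the left tray is home. Now I'll move across to the right one.

Call:
{"method": "carry_out", "body": {"targets": [{"x":-0.025,"y":-0.004,"z":0,"ax":0,"ay":0,"az":0,"hand":-1},{"x":-0.049,"y":-0.009,"z":0.02,"ax":0,"ay":0,"az":0,"hand":-1},{"x":-0.049,"y":-0.009,"z":0.06,"ax":0,"ay":0,"az":0,"hand":-1},{"x":-0.039,"y":-0.066,"z":0.06,"ax":0,"ay":0,"az":0,"hand":-1},{"x":-0.028,"y":-0.127,"z":0.06,"ax":0,"ay":0,"az":0,"hand":-1}]}}

```text
time_s: 5.22
eef_pos: [469.8, -54.6, 80.1]
ee_rot: [0.705, -0.064, 0.703, 0.063]
force: [0.2, 0.3, -0.6]
grip_width: 0.002
```

Call:
{"method": "carry_out", "body": {"targets": [{"x":0,"y":0,"z":0,"ax":0,"ay":0,"az":0,"hand":-1},{"x":0,"y":0,"z":-0.04,"ax":0,"ay":0,"az":0,"hand":-1},{"x":0,"y":0,"z":-0.06,"ax":0,"ay":0,"az":0,"hand":-1},{"x":0,"y":0,"z":-0.06,"ax":0,"ay":0,"az":0,"hand":-1}]}}

```text
time_s: 5.72
eef_pos: [468.3, -52.5, 18.4]
ee_rot: [0.704, -0.062, 0.705, 0.063]
force: [0.2, -1.1, 1.3]
grip_width: 0.002
```

Call:
{"method": "carry_out", "body": {"targets": [{"x":0.012,"y":0.002,"z":0,"ax":0,"ay":0,"az":0,"hand":-1},{"x":0.024,"y":0.004,"z":0,"ax":0,"ay":0,"az":0,"hand":-1},{"x":0.034,"y":0.006,"z":0,"ax":0,"ay":0,"az":0,"hand":-1},{"x":0.041,"y":0.007,"z":0,"ax":0,"ay":0,"az":0,"hand":-1},{"x":0.041,"y":0.007,"z":0,"ax":0,"ay":0,"az":0,"hand":-1}]}}

```text
time_s: 6.35
eef_pos: [510.5, -46.2, 19.3]
ee_rot: [0.705, -0.063, 0.704, 0.063]
force: [-1.0, 0.6, 0.1]
grip_width: 0.005
```

Call:
{"method": "carry_out", "body": {"targets": [{"x":0.003,"y":0,"z":0,"ax":0,"ay":0,"az":0,"hand":-1},{"x":0.006,"y":0.001,"z":0,"ax":0,"ay":0,"az":0,"hand":-1},{"x":0.006,"y":0.001,"z":0,"ax":0,"ay":0,"az":0,"hand":-1}]}}

```text
time_s: 6.72
eef_pos: [515.7, -45.4, 19.2]
ee_rot: [0.704, -0.063, 0.705, 0.063]
force: [-2.9, -2.1, -0.1]
grip_width: -0.004
```

Call:
{"method": "carry_out", "body": {"targets": [{"x":0.002,"y":0,"z":0,"ax":0,"ay":0,"az":0,"hand":-1},{"x":0.002,"y":0,"z":0,"ax":0,"ay":0,"az":0,"hand":-1}]}}

```text
time_s: 6.98
eef_pos: [515.8, -45.4, 19.1]
ee_rot: [0.702, -0.062, 0.706, 0.063]
force: [-14.3, -3.6, 8.3]
grip_width: 0.005
```

Call:
{"method": "carry_out", "body": {"targets": [{"x":-0.025,"y":-0.004,"z":0,"ax":0,"ay":0,"az":0,"hand":-1},{"x":-0.025,"y":-0.004,"z":0.06,"ax":0,"ay":0,"az":0,"hand":-1},{"x":-0.025,"y":-0.004,"z":0.12,"ax":0,"ay":0,"az":0,"hand":-1},{"x":-0.025,"y":-0.004,"z":0.18,"ax":0,"ay":0,"az":0,"hand":-1},{"x":-0.025,"y":-0.004,"z":0.24,"ax":0,"ay":0,"az":0,"hand":-1}]}}

```text
time_s: 7.6
eef_pos: [492.9, -49.1, 261.7]
ee_rot: [0.705, -0.063, 0.704, 0.062]
force: [0.5, -0.3, 0.1]
grip_width: -0.002
```

Call:
{"method": "carry_out", "body": {"targets": [{"x":0.04,"y":0.02,"z":0,"ax":0,"ay":0,"az":0,"hand":-1},{"x":0.08,"y":0.04,"z":0,"ax":0,"ay":0,"az":0,"hand":-1},{"x":0.12,"y":0.06,"z":0,"ax":0,"ay":0,"az":0,"hand":-1},{"x":0.16,"y":0.08,"z":0,"ax":0,"ay":0,"az":0,"hand":-1},{"x":0.195,"y":0.096,"z":0,"ax":0,"ay":0,"az":0,"hand":-1}]}}

```text
time_s: 8.22
eef_pos: [689.3, 47.8, 259.2]
ee_rot: [0.705, -0.063, 0.704, 0.063]
force: [0.7, -0.4, 1.6]
grip_width: -0.0
```

```bash
python3 - <<'E'
from h import *
s=ctrl.sense();print(s["eef_pos"],s["joints"].round(2),s["force"].round(1))
a=viewer.capture("scene");b=viewer.capture("top")
o=np.hstack([cv2.resize(a[100:270,220:420],None,fx=2,fy=2),cv2.resize(b[130:300,240:440],None,fx=2,fy=2)])
cv2.imwrite("pics/mid.png",o)
E
```

```text
[689.33060835  47.79898828 259.1887176 ] [-0.1   0.7   0.83  0.    1.61 -1.85] [ 0.7 -0.4  1.6]
```

View pics/mid.png

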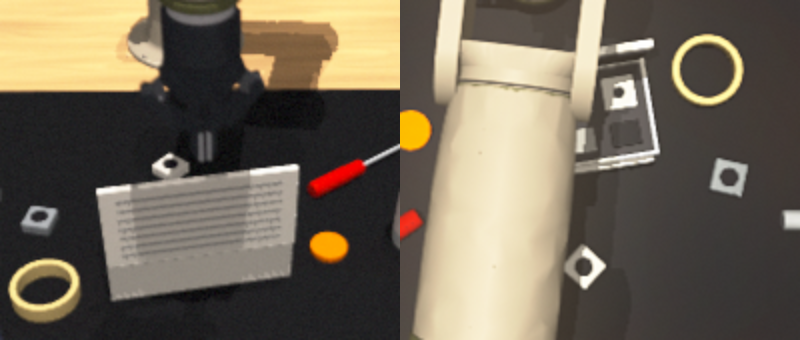

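The picture shows the tool above and behind the lid, nothing disturbed, and the right tray flush. Now the lid path.

```bash
python3 - <<'E'
from h import *
p0=np.array([689.3,47.8,259.2])
for a in[1.6,1.5,1.35,1.2,1.05,.9,.75,.6,.45,.3,.15,.05,0]:
    r=105; x=60-r*np.cos(a)+7*np.sin(a)+10.5; z=70+r*np.sin(a)+7*np.cos(a)
    print(a,round(x),round(z),((W(x,0,z)-p0)/1000).round(3))
E
```

```text
1.6 81 175 [-0.028 -0.006 -0.084]
1.5 70 175 [-0.039 -0.007 -0.084]
1.35 54 174 [-0.054 -0.01  -0.085]
1.2 39 170 [-0.069 -0.013 -0.089]
1.05 24 165 [-0.084 -0.016 -0.095]
0.9 11 157 [-0.097 -0.018 -0.103]
0.75 -2 147 [-0.109 -0.02  -0.113]
0.6 -12 135 [-0.12  -0.022 -0.124]
0.45 -21 122 [-0.128 -0.024 -0.137]
0.3 -28 108 [-0.135 -0.025 -0.151]
0.15 -32 93 [-0.139 -0.026 -0.167]
0.05 -34 82 [-0.141 -0.026 -0.177]
0 -34 77 [-0.142 -0.026 -0.182]
```

Call:
{"method": "carry_out", "body": {"targets": [{"x":0,"y":0,"z":-0.03,"ax":0,"ay":0,"az":0,"hand":-1},{"x":0,"y":0,"z":-0.06,"ax":0,"ay":0,"az":0,"hand":-1},{"x":0,"y":0,"z":-0.085,"ax":0,"ay":0,"az":0,"hand":-1},{"x":0,"y":0,"z":-0.085,"ax":0,"ay":0,"az":0,"hand":-1}]}}

```text
time_s: 8.82
eef_pos: [687.0, 46.6, 172.8]
ee_rot: [0.703, -0.062, 0.705, 0.063]
force: [0.2, 0.5, 1.6]
grip_width: -0.001
```

Call:
{"method": "carry_out", "body": {"targets": [{"x":-0.02,"y":-0.004,"z":0,"ax":0,"ay":0,"az":0,"hand":-1},{"x":-0.03,"y":-0.006,"z":0,"ax":0,"ay":0,"az":0,"hand":-1},{"x":-0.039,"y":-0.007,"z":0,"ax":0,"ay":0,"az":0,"hand":-1},{"x":-0.047,"y":-0.008,"z":0,"ax":0,"ay":0,"az":0,"hand":-1},{"x":-0.054,"y":-0.01,"z":0,"ax":0,"ay":0,"az":0,"hand":-1}]}}

```text
time_s: 9.45
eef_pos: [633.7, 36.9, 174.6]
ee_rot: [0.705, -0.062, 0.704, 0.063]
force: [1.4, 0.5, -0.1]
grip_width: 0.006
```

Call:
{"method": "carry_out", "body": {"targets": [{"x":-0.008,"y":-0.001,"z":-0.002,"ax":0,"ay":0,"az":0,"hand":-1},{"x":-0.015,"y":-0.003,"z":-0.004,"ax":0,"ay":0,"az":0,"hand":-1},{"x":-0.023,"y":-0.004,"z":-0.007,"ax":0,"ay":0,"az":0,"hand":-1},{"x":-0.03,"y":-0.006,"z":-0.01,"ax":0,"ay":0,"az":0,"hand":-1},{"x":-0.043,"y":-0.008,"z":-0.018,"ax":0,"ay":0,"az":0,"hand":-1}]}}

```text
time_s: 10.07
eef_pos: [590.7, 28.5, 156.2]
ee_rot: [0.705, -0.063, 0.704, 0.062]
force: [1.8, -1.2, -0.2]
grip_width: 0.001
```

```bash
python3 - <<'E'
from h import *
a=viewer.capture("scene");cv2.imwrite("pics/lid1.png",cv2.resize(a[100:270,220:420],None,fx=3,fy=3))
E
```

```text
(no output)
```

View pics/lid1.png

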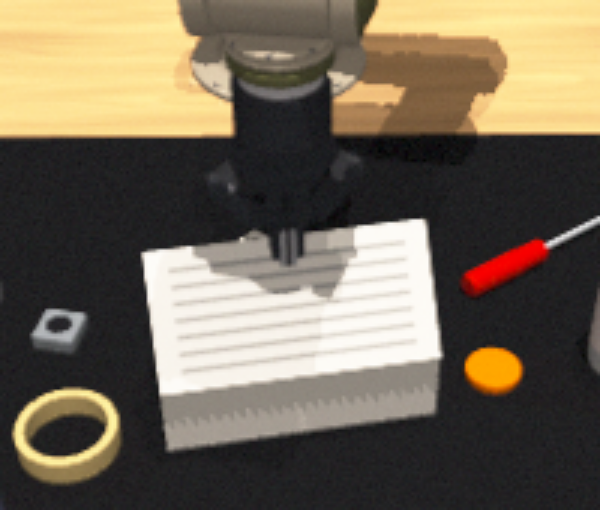

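The fingertip, at (287,262), is on the outer ribbed face near the free edge, and the lid is following. I'll continue the arc.

Call:
{"method": "carry_out", "body": {"targets": [{"x":-0.006,"y":-0.001,"z":-0.005,"ax":0,"ay":0,"az":0,"hand":-1},{"x":-0.012,"y":-0.002,"z":-0.01,"ax":0,"ay":0,"az":0,"hand":-1},{"x":-0.018,"y":-0.003,"z":-0.015,"ax":0,"ay":0,"az":0,"hand":-1},{"x":-0.023,"y":-0.004,"z":-0.021,"ax":0,"ay":0,"az":0,"hand":-1},{"x":-0.031,"y":-0.006,"z":-0.034,"ax":0,"ay":0,"az":0,"hand":-1}]}}

```text
time_s: 10.75
eef_pos: [559.8, 22.8, 122.2]
ee_rot: [0.705, -0.063, 0.704, 0.063]
force: [1.4, -0.6, 0.0]
grip_width: 0.0
```

Call:
{"method": "carry_out", "body": {"targets": [{"x":-0.004,"y":-0.001,"z":-0.007,"ax":0,"ay":0,"az":0,"hand":-1},{"x":-0.007,"y":-0.001,"z":-0.014,"ax":0,"ay":0,"az":0,"hand":-1},{"x":-0.009,"y":-0.001,"z":-0.022,"ax":0,"ay":0,"az":0,"hand":-1},{"x":-0.011,"y":-0.002,"z":-0.03,"ax":0,"ay":0,"az":0,"hand":-1},{"x":-0.012,"y":-0.002,"z":-0.035,"ax":0,"ay":0,"az":0,"hand":-1}]}}

```text
time_s: 11.38
eef_pos: [547.8, 20.7, 86.7]
ee_rot: [0.704, -0.063, 0.704, 0.063]
force: [0.5, -0.6, 0.7]
grip_width: -0.003
```

Call:
{"method": "carry_out", "body": {"targets": [{"x":0,"y":0,"z":-0.003,"ax":0,"ay":0,"az":0,"hand":-1},{"x":0,"y":0,"z":-0.006,"ax":0,"ay":0,"az":0,"hand":-1},{"x":0,"y":0,"z":-0.006,"ax":0,"ay":0,"az":0,"hand":-1}]}}

```text
time_s: 11.75
eef_pos: [547.9, 20.8, 81.1]
ee_rot: [0.704, -0.063, 0.704, 0.063]
force: [0.6, -0.5, 0.2]
grip_width: -0.002
```

Call:
{"method": "carry_out", "body": {"targets": [{"x":0,"y":0,"z":-0.001,"ax":0,"ay":0,"az":0,"hand":-1},{"x":0,"y":0,"z":-0.002,"ax":0,"ay":0,"az":0,"hand":-1},{"x":0,"y":0,"z":-0.002,"ax":0,"ay":0,"az":0,"hand":-1}]}}

```text
time_s: 12.12
eef_pos: [548.1, 20.7, 80.0]
ee_rot: [0.704, -0.063, 0.704, 0.063]
force: [-2.3, 0.3, 6.0]
grip_width: -0.0
```

Call:
{"method": "carry_out", "body": {"targets": [{"x":0,"y":0,"z":-0.001,"ax":0,"ay":0,"az":0,"hand":-1},{"x":0,"y":0,"z":-0.001,"ax":0,"ay":0,"az":0,"hand":-1}]}}

```text
time_s: 12.38
eef_pos: [548.1, 20.7, 79.9]
ee_rot: [0.705, -0.063, 0.704, 0.063]
force: [-6.0, -0.0, 15.1]
grip_width: 0.004
```

The lid is on its hard stop: z is 80 and the force rose to 15 N. I'll lift off, move aside and check.

Call:
{"method": "carry_out", "body": {"targets": [{"x":0,"y":0,"z":0.05,"ax":0,"ay":0,"az":0,"hand":-1},{"x":0,"y":0,"z":0.11,"ax":0,"ay":0,"az":0,"hand":-1},{"x":0,"y":0,"z":0.17,"ax":0,"ay":0,"az":0,"hand":-1},{"x":-0.04,"y":0.04,"z":0.18,"ax":0,"ay":0,"az":0,"hand":-1},{"x":-0.08,"y":0.08,"z":0.18,"ax":0,"ay":0,"az":0,"hand":-1}]}}

```text
time_s: 13.0
eef_pos: [467.2, 101.4, 259.2]
ee_rot: [0.705, -0.062, 0.704, 0.062]
force: [-0.2, 1.5, 0.2]
grip_width: -0.001
```

Call:
{"method": "carry_out", "body": {"targets": [{"x":-0.04,"y":0.04,"z":0,"ax":0,"ay":0,"az":0,"hand":-1},{"x":-0.08,"y":0.08,"z":0,"ax":0,"ay":0,"az":0,"hand":-1},{"x":-0.12,"y":0.12,"z":0,"ax":0,"ay":0,"az":0,"hand":-1},{"x":-0.15,"y":0.16,"z":0,"ax":0,"ay":0,"az":0,"hand":-1},{"x":-0.18,"y":0.2,"z":0,"ax":0,"ay":0,"az":0,"hand":-1}]}}

```text
time_s: 13.62
eef_pos: [286.7, 301.9, 258.6]
ee_rot: [0.705, -0.062, 0.704, 0.063]
force: [0.7, 0.2, 0.7]
grip_width: -0.005
```

```bash
python3 - <<'E'
from h import *
a=viewer.capture("scene");b=viewer.capture("top");cv2.imwrite("pics/top9.png",b)
o=np.hstack([cv2.resize(a[150:270,230:400],(390,275)),cv2.resize(b[140:260,250:420],(390,275))])
o=np.vstack([o,cv2.resize(b[100:300,150:500],(780,446))[:320]]);cv2.imwrite("pics/end.png",o)
# changes of loose things: colour-blob centroids before/after
p=cv2.imread("pics/top0.png")
def cen(im,box,lo,hi):
    m=cv2.inRange(cv2.cvtColor(im,cv2.COLOR_BGR2HSV)[box[1]:box[3],box[0]:box[2]],lo,hi);M=cv2.moments(m,True)
    return np.array([M["m10"],M["m01"]])/max(M["m00"],1),int(M["m00"])
for n,bx,lo,hi in[("cap",(230,180,260,210),(8,150,100),(30,255,255)),("modw",(315,248,350,280),(0,0,110),(180,255,255)),("grey",(390,205,418,232),(0,0,90),(180,255,255)),("tape",(370,140,418,190),(15,60,90),(40,255,255)),("hammer",(428,138,472,250),(0,0,100),(180,255,255)),("sd",(180,230,256,290),(0,0,110),(180,255,255)),("bottle",(165,180,215,220),(0,0,110),(180,255,255))]:
    print(n,cen(p,bx,lo,hi),cen(b,bx,lo,hi))
# expected pixels in top: lid front edge z80, tray faces home z37
for q in[(-60,120,80),(-60,-120,80),(60,120,80),(60,-120,80),(-68,117,37),(-68,-117,37)]:print(q,proj("top",W(*q)).round(1))
print(ctrl.sense()["eef_pos"],ctrl.sense()["time_s"])
E
```

```text
cap (array([14.97050147, 14.76696165]), 339) (array([14.90690691, 14.66366366]), 333)
modw (array([16.23673469, 14.83673469]), 245) (array([16.19672131, 14.84836066]), 244)
grey (array([13.90625, 13.09375]), 224) (array([13.88986784, 13.13656388]), 227)
tape (array([23.45454545, 24.42355372]), 484) (array([23.46296296, 24.44650206]), 486)
hammer (array([20.64360902, 64.19774436]), 1330) (array([20.64360902, 64.19774436]), 1330)
sd (array([45.79022403, 23.01221996]), 491) (array([45.82581967, 22.96106557]), 488)
bottle (array([22.78832117, 18.08467153]), 685) (array([22.72794118, 18.11617647]), 680)
(-60, 120, 80) [272.2 221.5]
(-60, -120, 80) [369.7 206.3]
(60, 120, 80) [264.8 173. ]
(60, -120, 80) [361.8 157.8]
(-68, 117, 37) [275.3 224.6]
(-68, -117, 37) [367.1 210.3]
[285.42398133 303.16557135 258.48456816] 13.725
```

View pics/end.png

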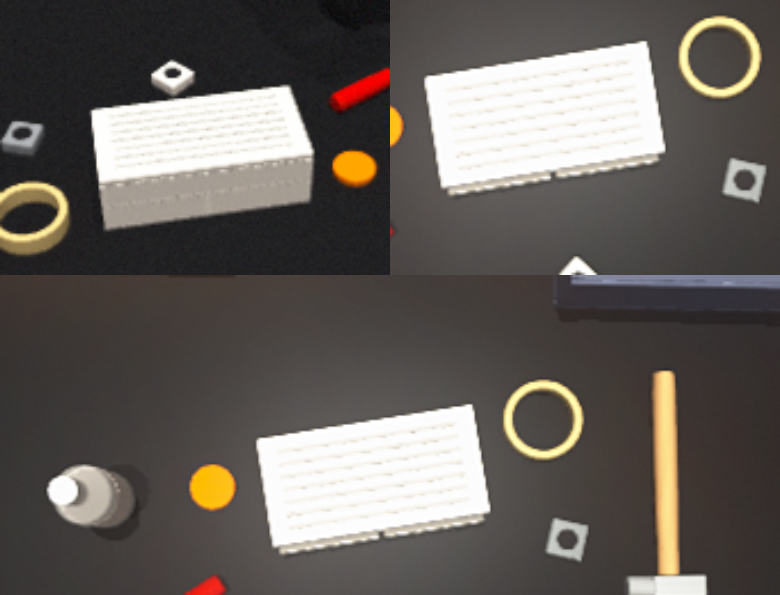

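The lid lies flat, both tray panels are in one line at the front, and the loose things moved less than 0.15 px. Handing in.

```bash
python3 -c "
from rig import finish_job
print(finish_job())"
```

```text
the job is handed in; nothing more can be done
None
```

The kit is closed: both trays are pushed home and the lid is shut. I handed the job in at about 14 s of robot time, and no verdict was reported. I used only the shut fingertips, pushing on the tray fronts and then on the lid's outer face along its arc.

- **Trays:** each was pushed until it stopped moving and the force rose (17 N on the left, 14 N on the right). The two stops agree to 0.5 mm, and the final picture shows both panels in line.
- **Lid:** it stopped with the fingertip at 79.9 mm and 15 N, against the 80 mm expected when shut. The final picture shows it flat.
- **Loose things:** compared with the start, none moved more than 0.15 px in the top view, well under 1 mm, and the bottle is upright.
- **Arm:** it was clear of everything at the end.

The first three move calls were refused because I left out zero entries; nothing moved. No check failed or disagreed.

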